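# Hook the cap off the disc canister and park it

## Robot

A 6-joint arm with a two-finger parallel gripper is mounted at the origin on the work surface. World frame = base frame: x ahead of the robot, y to its left, z up, the work surface at z = 0. Lengths are in mm, angles in rad, forces in N, time in s.
With the tool pointing down it reaches from about 375 to 925 mm from the base axis. Payload 5.7 kg.
Tool frame: the origin (TCP) lies midway between the tips of the shut fingers; the grasp point (between the pads) lies 19 mm behind it; z points along the fingers, y is the line along which they close (so a half turn about z gives the same grasp; the last joint's range is limited). The gripper opens to 88 mm and grips with 3 to 60 N. Pads are 20 mm wide; open, the fingers measure 115 mm over their backs; the gripper's body (75 mm by 178 mm) begins 61 mm behind the grasp point.
Start: joints at [1.042, 0.359, 1.51, -0, 1.272, -0.115], TCP at [241.244, 549.33, 222.623] pointing down, gripper open.
Joint ranges: [-2.97, 2.97], [-1.01, 2.36], [0.21, 2.38], [-0.96, 4.11], [0.2, 2.71], [-2.98, 2.98]. Speed limits (rad/s): [2.39, 2.39, 3.14, 3.14, 3.14, 3.14].

## Interface

Orientations are given as a unit quaternion [x, y, z, w].
In Python, from bench import readout, imaging, job, finder gives the robot as it stands. The module is installed in compiled form; this text tells all that it offers.
- The arm moves only by the tool step_arm, never from a script. Its argument "deltas" is a list of rows, each an object of numbers: "rx", "ry", "rz": the turn, a rotation vector about the world's x, y, z in rad; "x", "y", "z": the shift along the world's x, y, z in mm; "jaw": the finger opening in mm, from 0 to 87.8. In form: [{"rx": .., "ry": .., "rz": .., "x": .., "y": .., "z": .., "jaw": ..}, ...]. A call has 1 to 12 rows; each row shifts and turns the commanded pose from where the row before left it; what a row does not reach is not made up. A row lasts 1/8 s, in which the tool goes at most 62.5 mm and 10.7 degrees, less where a joint would pass 70% of its speed; a pose out of reach is approached as far as the arm can. A call with a gripper value outside its range is refused whole. The fingers move at their own pace and stop on an object; "force" is the grip in N (left out, the last holds). Time passes only in rows, so rows that do not move let the fingers close. It gives the time, the measured TCP pose, the force, the opening and the grip force at its end, in the units of the state.
- readout.observe(): the state, without advancing time (a new reading comes with each control period).
- imaging.snapshot(name): name is "scene" or "side" or "wrist"; returns a dict with "color" (420x560x3 uint8, blue, green, red), "intrinsics" (3x3 intrinsics, pixels), "pose" (4x4, takes a point from camera to world coordinates). Camera axes: x right, y down, z forward; pixel columns grow to the right and rows downward; lengths in mm; the calibration is good to about 2 mm. A picture is of the moment at which its call begins. There is no depth.
- job.hand_in(): hands the job in; it is judged then, once.
Trained networks look in a picture, given as the dict that the camera call returned (one of the last four; its "shot" number tells which), for a name from the list of things; names that differ only in an ending like _2 or _b are one class to them, and where a whole thing is asked for, a point or a joint stands for the part that bears it (a point fixed in the world has none). Each returns a list of dicts, best first, with "p" (0 to 1); they miss things now and then, are a little off and sometimes report something else, mostly with a low value. They report only what shows in the picture. A call takes as long as a camera call.
- finder.recognise(picture, thing): "location" ([row, column] in pixels, amid what is visible of it).
The state is a dict: "t": time; "q": joint angles; "qvel": joint speeds; "tau": joint torques, N m; "ee_pos": TCP position; "tcp_rot": TCP orientation; "ft_force": force on the tool from outside, world axes, zero at the start; "moment": the same for the moment, N m; "finger_gap": opening from 0.0 (shut) to 1.0 (fully open); "finger_force": force on a finger pad.
Only numpy, scipy, OpenCV 4.12 (cv2) and the standard library are available. Lean on these libraries where they do the work, as an engineer would, in place of code of your own. Each camera call takes 0.05 s, during which the arm holds its last target. There are 200 camera calls.

## Task

The cap of the disc canister has just been oiled, so keep the fingers off it: use the wooden cap lifter to hook the cap's wire bail, lift the cap off the canister and set it down flat, without dropping it, inside the round cap rest. Then put the lifter back into its stand, hook end down. Leave the canister standing where it is, and do not disturb the cup and the discs lying about.

Things in the scene. Friction and masses are not known exactly. Their poses are not given: they have to be found in the camera images.
- lifter: Cap lifter: loose J-shaped maple hook, 180 mm tall, 14 mm thick (y), 80 g, starting hook end down in its stand. Origin: underside of the foot on the shank axis; z up the shank, x towards the hook. Shank 18 mm (x) wide. Its foot, 10 mm high, reaches to x = 37 mm, ending in an upturned tip. Pinch the shank across its thickness, e.g. 130 mm above the foot.
- lifter_saddle (a point): Middle of the hook's throat on its saddle (the top face the bail hangs on), at x = 19, z = 10 mm in the lifter's frame. The throat is open from x = 9 (shank) to 29 mm (tip); the tip, x = 29 to 37 mm, rises to z = 22 mm, 12 mm above the saddle.
- stand: Lifter stand: fixed wooden socket, 68 mm tall, base 110 x 70 mm. Origin on the table below the lifter's shank axis; x is the way the hook points (lifter x along stand x). Slot from x = -13 to 41 mm, y = -11 to 11 mm: 4 mm play round the lifter (x -9 to 37, y -7 to 7). Slot floor at z = 8 mm, mouth at z = 68 mm.
- canister: Round maple canister holding twelve discs, loose, about 0.7 kg, 76 mm across, 80 mm tall, open top of 66 mm bore, closed by the cap. Origin: centre of the underside, z up.
- cap: Loose cap, about 120 g, on the canister. Origin: centre of the plug's underside, z up. Plug 54 mm across, z = 0 to 14 mm, hanging in the canister's mouth; maple plate 80 mm across, z = 14 to 22 mm, resting on the rim; on it an upright aluminium wire bail with its crossbar along y. The hook goes in under the crossbar along the cap's x, from either side.
- cap_bail (a point): Middle of the bail's crossbar on its centre line, 66 mm above the cap's origin; axes as the cap's. Bar 8 mm thick, along y, legs at y = +-30 mm. Free opening below it: 52 mm wide (y), 40 mm high (cap z = 22 to 62 mm). Hung by the bail the cap stays upright.
- rest: Cap rest, a fixed low round wooden dish, 110 mm outside, 100 mm inside, rim 22 mm above the table, inner floor 6 mm above the table. Origin: centre of the underside.
- rest_floor (a point): Centre of the inner floor of the cap rest, 6 mm above the table.
- cup: Bystander: clear plastic cup, 70 mm across, 85 mm tall. Origin: centre of the underside.
- disc0: Bystander: loose wooden disc, 32 mm across, 9 mm thick, lying flat. Origin: centre of the underside.
- disc1: Bystander: loose wooden disc, 32 mm across, 9 mm thick, lying flat. Origin: centre of the underside.
- disc2: Bystander: loose wooden disc, 32 mm across, 9 mm thick, lying flat. Origin: centre of the underside.

How it is judged:
By the outcome, as a careful person would: the job done as asked, in the order asked, and still so for the second after the job is handed in, with the robot touching nothing.
It also fails if it takes over 72 s, if anything falls off the work surface, if the arm or the gripper's body presses on something with over 40 N, if the wrist force passes 120 N, or if a joint passes its speed limit or range.

## Working session

There is one attempt and no reset: what is moved stays moved. The work goes in short steps, Python scripts to look and compute and a tool call to move; the robot and the scene stay as the last step left them, time stands still between calls to the robot, and variables do not carry over. Pictures are saved under pics/ and viewed, at most 10 in all, crops included, and the job is handed in when it is done.

Besides the shell and the picture viewer there is one more tool, called in YAML: its name, and indented under it one key for each argument. step_arm: Moves the arm, as the interface text tells. Its arguments: {"type":"object","properties":{"deltas":{"type":"array","items":{"type":"object","properties":{"rx":{"type":"number"},"ry":{"type":"number"},"rz":{"type":"number"},"x":{"type":"number"},"y":{"type":"number"},"z":{"type":"number"},"jaw":{"type":"number"}}}},"force":{"type":"number"}},"required":["deltas"]}

```bash
mkdir -p pics
cat > h.py <<'E'
import numpy as np, cv2
from bench import readout, imaging, job, finder
def ray(pic,rc):
    K=np.array(pic["intrinsics"]);T=np.array(pic["pose"])
    d=T[:3,:3]@np.linalg.solve(K,[rc[1],rc[0],1.]);return T[:3,3],d
def onz(pic,rc,z):
    o,d=ray(pic,rc);return o+d*(z-o[2])/d[2]
def px(pic,P):
    K=np.array(pic["intrinsics"]);T=np.array(pic["pose"])
    c=T[:3,:3].T@(np.asarray(P,float)-T[:3,3]);u=K@c;return u[:2]/u[2]
E
python3 - <<'E'
from h import *
print(readout.observe())
ims=[]
for n in ["scene","side"]:
    p=imaging.snapshot(n);ims.append(p["color"]);cv2.imwrite(f"pics/{n}0.png",p["color"])
    print(n,np.round(np.array(p["pose"]),2).tolist())
    for t,z in dict(lifter=120,lifter_saddle=20,stand=35,canister=40,cap=95,cap_bail=132,rest=10,rest_floor=6,cup=42,disc0=4).items():
        for r in finder.recognise(p,t)[:3]: print(t,round(r["p"],2),np.round(r["location"]),np.round(onz(p,r["location"],z)))
E
```

```text
{'t': 0.0, 'q': array([ 1.04192109e+00,  3.59491272e-01,  1.51137927e+00, -1.55957104e-05,
        1.27248452e+00, -1.15083891e-01]), 'qvel': array([-0.00071957, -0.00315328,  0.00071147,  0.00039559,  0.00065224,
        0.00039357]), 'tau': array([-2.07338118e-03, -5.15394080e+01, -2.70724279e+01,  6.71648677e-02,
        3.50710284e-02, -1.21116714e-04]), 'ee_pos': array([240.92017444, 548.78982414, 221.83798764]), 'tcp_rot': array([ 2.05420443e-01,  9.78673421e-01, -8.38276748e-04, -2.71783802e-04]), 'ft_force': array([ 0.87924839,  0.69545121, -0.3373265 ]), 'moment': array([ 0.02708986,  0.00572959, -0.02872666]), 'finger_force': 0.0, 'finger_gap': 0.997066190380276}
scene [[-0.63, 0.64, -0.45, 999.28], [0.78, 0.5, -0.38, 356.39], [-0.01, -0.59, -0.81, 849.46], [0.0, 0.0, 0.0, 1.0]]
lifter 0.6 [271. 412.] [563. 257. 120.]
lifter_saddle 0.84 [269. 407.] [505. 235.  20.]
stand 0.94 [310. 402.] [587. 270.  35.]
stand 0.16 [202. 298.] [518.  -5.  35.]
canister 0.74 [203. 302.] [518.   2.  40.]
canister 0.61 [172. 160.] [ 636. -271.   40.]
cap 0.96 [179. 300.] [508. -10.  95.]
cap_b
[... 299 characters left out ...]
.98, -0.09, 0.19, 370.26], [-0.21, -0.47, 0.86, -970.56], [0.01, -0.88, -0.48, 662.78], [0.0, 0.0, 0.0, 1.0]]
lifter 0.57 [160. 243.] [565. 285. 120.]
lifter_saddle 0.9 [163. 239.] [587. 496.  20.]
stand 0.91 [198. 248.] [569. 237.  35.]
stand 0.73 [231. 233.] [508.  83.  35.]
canister 0.88 [259. 237.] [500. -37.  40.]
canister 0.17 [232. 257.] [560.  62.  40.]
cap 0.85 [234. 235.] [498. -28.  95.]
cap_bail 0.57 [238. 234.] [ 485. -103.  132.]
rest 0.91 [347. 330.] [ 620. -294.   10.]
rest_floor 0.62 [350. 331.] [ 622. -296.    6.]
cup 0.58 [207. 302.] [687. 152.  42.]
disc0 0.6 [291. 318.] [ 648. -130.    4.]
disc0 0.49 [301. 259.] [ 527. -137.    4.]
disc0 0.48 [229. 257.] [572. 134.   4.]
```

View pics/scene0.png

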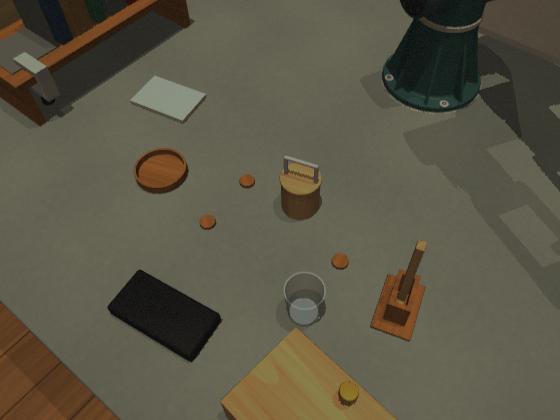

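View pics/side0.png

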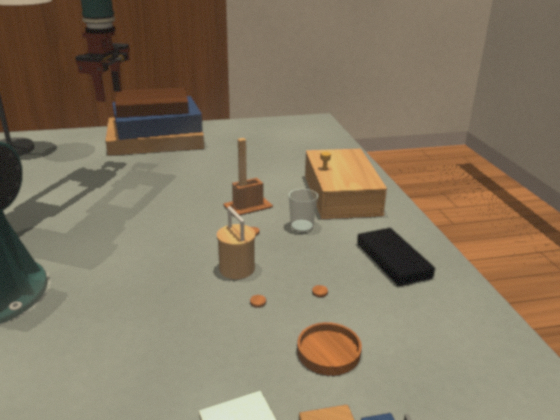

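The scene view shows the stand with the lifter at about (col 402, row 310), canister (300,195), rest (161,170), cup (304,298) and discs at (247,181), (208,222), (340,261). The side view agrees. Next I'll get a wrist look over the stand.

Run:
```python
from h import *
p=imaging.snapshot("scene");s=imaging.snapshot("side");w=imaging.snapshot("wrist")
for c in [(272,392),(280,425),(338,410),(328,372)]: print(onz(p,c,8).round())
def tri(a,ra,b,rb):
    o,d=ray(a,ra);q,e=ray(b,rb)
    t=np.linalg.lstsq(np.c_[d,-e],q-o,rcond=None)[0];return ((o+d*t[0]+q+e*t[1])/2).round(),np.linalg.norm(o+d*t[0]-q-e*t[1])
print("lifter top",onz(p,(244,421),188).round(),tri(p,(244,421),s,(140,242)))
T=np.array(w["pose"]);print(T.round(2).tolist(),np.array(w["intrinsics"]).round())
print(onz(p,(162,301),146),[onz(s,(209,229),146),onz(s,(222,242),146)],[onz(p,(160,286),146),onz(p,(165,317),146)])
from scipy.spatial.transform import Rotation as R
r=R.from_quat(readout.observe()["tcp_rot"]).as_matrix();print(r.round(2))
big=np.hstack([cv2.resize(i["color"][a:a+130,b:b+130],(395,395),interpolation=2) for i,a,b in[(p,225,340),(s,125,190)]])
cv2.imwrite("pics/a.png",big)
```

```text
[521. 214.   8.]
[498. 270.   8.]
[610. 305.   8.]
[635. 245.   8.]
lifter top [556. 253. 188.] (array([557., 252., 187.]), np.float64(4.447320112127629))
[[0.4, 0.89, 0.23, 180.52], [0.92, -0.39, -0.1, 576.3], [0.0, 0.25, -0.97, 385.19], [0.0, 0.0, 0.0, 1.0]] [[340.   0. 281.]
 [  0. 340. 205.]
 [  0.   0.   1.]]
[509.86857428  -7.77392946 146.        ] [array([489.28832101, -15.16233017, 146.        ]), array([506.31439248, -71.8243017 , 146.        ])] [array([522.79950016, -31.76016903, 146.        ]), array([497.79745348,  18.84062424, 146.        ])]
[[-0.92  0.4  -0.  ]
 [ 0.4   0.92 -0.  ]
 [-0.   -0.   -1.  ]]
```

View pics/a.png

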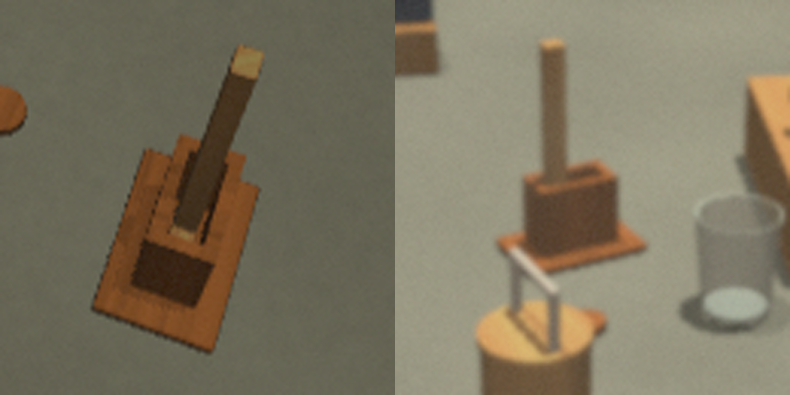

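The crop shows the slot opening to the right of the shank (roughly world +x, yaw about 19°). The bail crossbar is upright with its x axis at about 26° yaw.

step_arm:
  deltas:
    - {"x":31,"y":-30,"z":15,"rz":0.073,"jaw":60}
    - {"x":31,"y":-30,"z":15,"rz":0.073}
    - {"x":31,"y":-30,"z":15,"rz":0.073}
    - {"x":31,"y":-30,"z":15,"rz":0.073}
    - {"x":31,"y":-30,"z":15,"rz":0.073}
    - {"x":31,"y":-30,"z":15,"rz":0.073}
    - {"x":31,"y":-30,"z":15,"rz":0.073}
    - {"x":31,"y":-29,"z":10,"rz":0.073}
    - {"x":31,"y":-28,"rz":0.073}
    - {"x":31,"y":-28,"rz":0.073}
    - {}
    - {}

```text
validation failed for argument at $.de...
```

Run:
```python
from h import *
w=imaging.snapshot("wrist");o=readout.observe();print(o["t"],o["ee_pos"],o["tcp_rot"],o["q"])
for t in ["lifter","stand"]: print(finder.recognise(w,t)[:2])
print([px(w,(556,253,188)).round(),px(w,(556,253,8)).round()])
cv2.imwrite("pics/b.png",w["color"])
```

```text
1.3 [241.23421619 549.34630757 222.63965847] [ 2.05403338e-01  9.78677407e-01 -3.52359030e-05 -1.16594571e-05] [ 1.04192785e+00  3.58783039e-01  1.51038224e+00 -1.89204150e-07
  1.27250160e+00 -1.15116790e-01]
[]
[]
[array([122., 656.]), array([179., 462.])]
```

View pics/b.png

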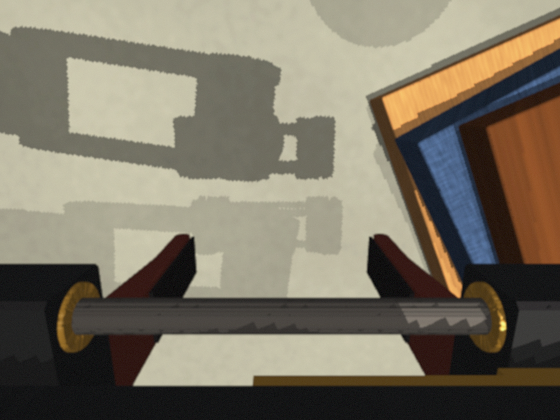

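The move was refused because the rows were incomplete, so this wrist view is still of the start place. I'll write full rows.

step_arm:
  deltas:
    - {"rx":0,"ry":0,"rz":0.073,"x":31,"y":-30,"z":15,"jaw":60}
    - {"rx":0,"ry":0,"rz":0.073,"x":31,"y":-30,"z":15,"jaw":60}
    - {"rx":0,"ry":0,"rz":0.073,"x":31,"y":-30,"z":15,"jaw":60}
    - {"rx":0,"ry":0,"rz":0.073,"x":31,"y":-30,"z":15,"jaw":60}
    - {"rx":0,"ry":0,"rz":0.073,"x":31,"y":-30,"z":15,"jaw":60}
    - {"rx":0,"ry":0,"rz":0.073,"x":31,"y":-30,"z":15,"jaw":60}
    - {"rx":0,"ry":0,"rz":0.073,"x":31,"y":-30,"z":15,"jaw":60}
    - {"rx":0,"ry":0,"rz":0.073,"x":31,"y":-29,"z":10,"jaw":60}
    - {"rx":0,"ry":0,"rz":0.073,"x":31,"y":-28,"z":0,"jaw":60}
    - {"rx":0,"ry":0,"rz":0.073,"x":31,"y":-28,"z":0,"jaw":60}
    - {"rx":0,"ry":0,"rz":0,"x":0,"y":0,"z":0,"jaw":60}
    - {"rx":0,"ry":0,"rz":0,"x":0,"y":0,"z":0,"jaw":60}
  force: 40

```text
t: 2.9
ee_pos: [550.7, 254.6, 337.5]
tcp_rot: [-0.157, 0.988, 0.0, -0.0]
ft_force: [-0.2, 0.2, -0.1]
finger_gap: 0.689
finger_force: 0.0
```

Run:
```python
from h import *
w=imaging.snapshot("wrist");o=readout.observe();print(o["t"],o["ee_pos"],o["tcp_rot"],o["q"])
for t in ["lifter","stand"]: print(finder.recognise(w,t)[:2])
print([px(w,(556,253,188)).round(),px(w,(556,253,8)).round()])
cv2.imwrite("pics/c.png",w["color"])
```

```text
2.95 [550.41240703 254.97415438 337.54804893] [-1.57374879e-01  9.87538860e-01  2.02025434e-04 -3.27499257e-04] [ 3.19662980e-01  2.90799075e-01  1.32840759e+00  5.04769529e-04
  1.52296744e+00 -1.56722133e+00]
[]
[{'location': [176.1, 284.8], 'p': 0.71}]
[array([278., 196.]), array([279., 168.])]
```

View pics/c.png

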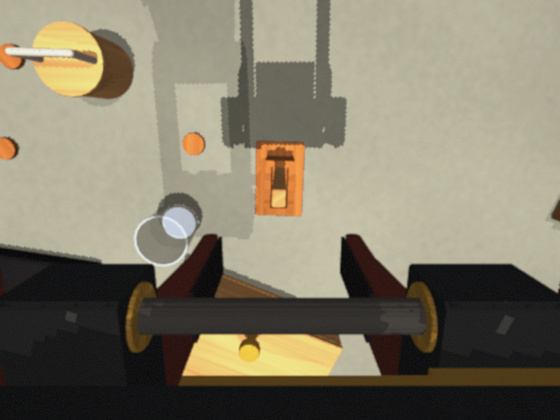

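Wrist view: lifter top at (279,199), stand base between about (256,142) and (304,216). This is within a few pixels of the prediction.

Run:
```python
from h import *
w=imaging.snapshot("wrist")
for c in [(142,257),(142,304),(216,302),(216,257)]: print(onz(w,c,8).round())
print("top",onz(w,(199,279),188))
for yaw in (17,20,197):
    a=np.radians(yaw);X=np.array([np.cos(a),np.sin(a),0]);Y=np.array([-X[1],X[0],0]);O=np.array([556,253,0])
    print(yaw,[px(w,O+x*X+y*Y+[0,0,8]).round().tolist() for x,y in[(-41,-35),(-41,35),(69,35),(69,-35)]],"slot",[px(w,O+x*X+y*Y+[0,0,68]).round().tolist() for x,y in[(-13,-11),(-13,11),(41,11),(41,-11)]])
cv2.imwrite("pics/d.png",cv2.resize(w["color"][130:230,230:330],(600,600),interpolation=2))
```

```text
[530. 212.   8.]
[509. 276.   8.]
[614. 309.   8.]
[635. 244.   8.]
top [558.79576647 255.16703535 188.        ]
17 [[255.0, 139.0], [304.0, 140.0], [301.0, 214.0], [255.0, 213.0]] slot [[270.0, 164.0], [287.0, 165.0], [286.0, 206.0], [270.0, 206.0]]
20 [[253.0, 140.0], [302.0, 139.0], [304.0, 213.0], [257.0, 214.0]] slot [[270.0, 165.0], [287.0, 164.0], [288.0, 205.0], [271.0, 206.0]]
197 [[302.0, 196.0], [255.0, 195.0], [255.0, 119.0], [305.0, 120.0]] slot [[287.0, 185.0], [270.0, 185.0], [270.0, 142.0], [288.0, 142.0]]
```

View pics/d.png

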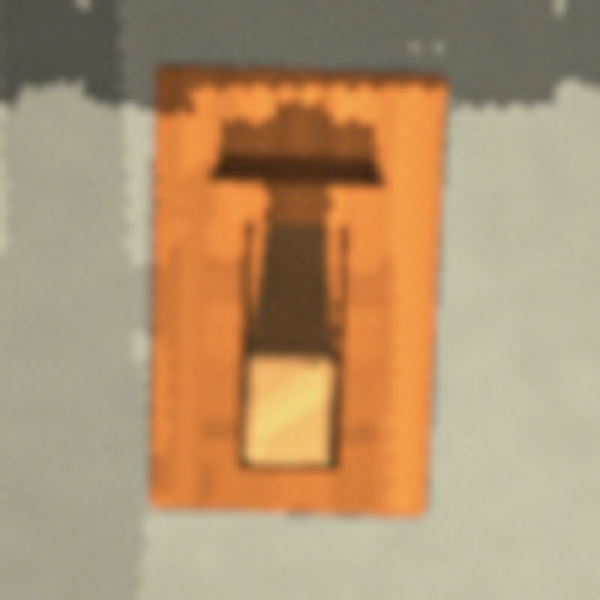

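step_arm:
  deltas:
    - {"rx":0,"ry":0,"rz":0,"x":3.5,"y":0,"z":-30,"jaw":60}
    - {"rx":0,"ry":0,"rz":0,"x":4,"y":0,"z":-45,"jaw":60}
    - {"rx":0,"ry":0,"rz":0,"x":0,"y":0,"z":-50,"jaw":60}
    - {"rx":0,"ry":0,"rz":0,"x":0,"y":0,"z":-50,"jaw":60}
    - {"rx":0,"ry":0,"rz":0,"x":0,"y":0,"z":-43,"jaw":60}
    - {"rx":0,"ry":0,"rz":0,"x":0,"y":0,"z":0,"jaw":30}
    - {"rx":0,"ry":0,"rz":0,"x":0,"y":0,"z":0,"jaw":18}
    - {"rx":0,"ry":0,"rz":0,"x":0,"y":0,"z":0,"jaw":10}
    - {"rx":0,"ry":0,"rz":0,"x":0,"y":0,"z":0,"jaw":5}
    - {"rx":0,"ry":0,"rz":0,"x":0,"y":0,"z":0,"jaw":5}
    - {"rx":0,"ry":0,"rz":0,"x":0,"y":0,"z":0,"jaw":5}
  force: 40

```text
t: 4.47
ee_pos: [559.3, 254.5, 120.6]
tcp_rot: [-0.157, 0.988, 0.0, 0.001]
ft_force: [-0.6, -0.1, 6.4]
finger_gap: 0.157
finger_force: 40.0
```

step_arm:
  deltas:
    - {"rx":0,"ry":0,"rz":0,"x":0,"y":0,"z":10,"jaw":5}
    - {"rx":0,"ry":0,"rz":0,"x":0,"y":0,"z":25,"jaw":5}
    - {"rx":0,"ry":0,"rz":0,"x":0,"y":0,"z":30,"jaw":5}
    - {"rx":0,"ry":0,"rz":0,"x":0,"y":0,"z":40,"jaw":5}
    - {"rx":0,"ry":0,"rz":0,"x":0,"y":0,"z":40,"jaw":5}
    - {"rx":0,"ry":0,"rz":0,"x":0,"y":0,"z":25,"jaw":5}
    - {"rx":0,"ry":0,"rz":0,"x":0,"y":0,"z":0,"jaw":5}

```text
t: 5.35
ee_pos: [560.0, 254.7, 292.1]
tcp_rot: [-0.157, 0.988, 0.0, 0.002]
ft_force: [0.1, -0.6, -1.6]
finger_gap: 0.158
finger_force: 40.0
```

Run:
```python
from h import *
o=readout.observe();print(o["t"],o["ee_pos"],o["tcp_rot"],o["ft_force"],o["finger_gap"])
p=imaging.snapshot("scene");s=imaging.snapshot("side")
a=cv2.resize(p["color"][135:235,255:355],(400,400),interpolation=2);b=cv2.resize(s["color"][190:290,185:285],(400,400),interpolation=2)
cv2.imwrite("pics/e.png",np.hstack([a,b]))
```

```text
5.35 [559.97047142 254.74049371 292.08024752] [-1.57460488e-01  9.87522524e-01  3.10657091e-04  2.31568497e-03] [ 0.10482125 -0.64508876 -1.58454175] 0.15818026756500692
```

View pics/e.png

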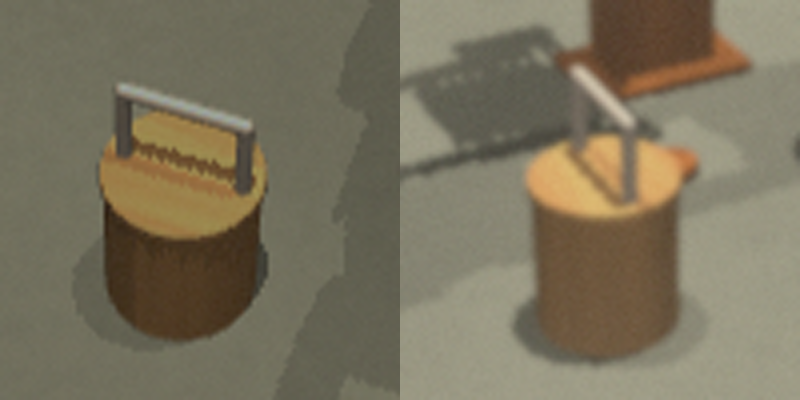

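The close-up shows the bail bar in the scene picture from px (284.5,157) to (318,166.5), with plate centre about (300.8,178.5). In the side picture it runs from (229,207.5) to (243,221), with plate centre about (236,233.8).

Run:
```python
from h import *
from scipy.optimize import least_squares
p=imaging.snapshot("scene");s=imaging.snapshot("side")
print("plate",onz(p,(178.5,300.8),88).round(1),onz(s,(233.8,236.1),88).round(1))
for n,c,a,b in(("p",p,(157,284.5),(166.5,318)),("s",s,(207.5,229.2),(221,243))):
    A=onz(c,a,135);B=onz(c,b,135);d=A-B;print(n,A.round(),B.round(),((A+B)/2).round(1),np.degrees(np.arctan2(-d[0],d[1]))%180,np.linalg.norm(d))
# lifter model check: foot tip etc in side view, assumed foot z
```

```text
plate [502.2 -13.   88. ] [502.  -16.8  88. ]
p [511. -45. 135.] [492.  17. 135.] [501.5 -13.7 135. ] 17.733510906581586 64.68997228435434
s [493.  12. 135.] [512. -49. 135.] [502.4 -18.8 135. ] 17.072841500084238 63.475098864384556
```

step_arm:
  deltas:
    - {"rx":0,"ry":0,"rz":0,"x":-5,"y":-14,"z":0,"jaw":5}
    - {"rx":0,"ry":0,"rz":0,"x":-10,"y":-28,"z":0,"jaw":5}
    - {"rx":0,"ry":0,"rz":0,"x":-13,"y":-33,"z":0,"jaw":5}
    - {"rx":0,"ry":0,"rz":0,"x":-13,"y":-35,"z":0,"jaw":5}
    - {"rx":0,"ry":0,"rz":0,"x":-13,"y":-35,"z":0,"jaw":5}
    - {"rx":0,"ry":0,"rz":0,"x":-13,"y":-35,"z":0,"jaw":5}
    - {"rx":0,"ry":0,"rz":0,"x":-13,"y":-35,"z":0,"jaw":5}
    - {"rx":0,"ry":0,"rz":0,"x":-13,"y":-33,"z":0,"jaw":5}
    - {"rx":0,"ry":0,"rz":0,"x":-11,"y":-26,"z":0,"jaw":5}
    - {"rx":0,"ry":0,"rz":0,"x":-5,"y":-12,"z":0,"jaw":5}
    - {"rx":0,"ry":0,"rz":0,"x":0,"y":0,"z":0,"jaw":5}
    - {"rx":0,"ry":0,"rz":0,"x":0,"y":0,"z":0,"jaw":5}

```text
t: 7.05
ee_pos: [449.9, -31.1, 289.5]
tcp_rot: [-0.158, 0.988, 0.0, 0.0]
ft_force: [-0.1, -0.1, -1.7]
finger_gap: 0.155
finger_force: 40.0
```

step_arm:
  deltas:
    - {"rx":0,"ry":0,"rz":0,"x":0,"y":0,"z":-20,"jaw":5}
    - {"rx":0,"ry":0,"rz":0,"x":0,"y":0,"z":-25,"jaw":5}
    - {"rx":0,"ry":0,"rz":0,"x":0,"y":0,"z":-25,"jaw":5}
    - {"rx":0,"ry":0,"rz":0,"x":0,"y":0,"z":-12,"jaw":5}
    - {"rx":0,"ry":0,"rz":0,"x":0,"y":0,"z":0,"jaw":5}
    - {"rx":0,"ry":0,"rz":0,"x":0,"y":0,"z":0,"jaw":5}

```text
t: 7.8
ee_pos: [450.5, -31.6, 208.4]
tcp_rot: [-0.158, 0.987, -0.0, 0.001]
ft_force: [-0.4, 0.4, -1.2]
finger_gap: 0.157
finger_force: 40.0
```

Run:
```python
from h import *
o=readout.observe();print(o["t"],o["ee_pos"],o["tcp_rot"],o["ft_force"],o["finger_gap"])
p=imaging.snapshot("scene");s=imaging.snapshot("side")
a=cv2.resize(p["color"][85:215,250:380],(390,390),interpolation=2);b=cv2.resize(s["color"][160:290,145:275],(390,390),interpolation=2)
cv2.imwrite("pics/f.png",np.hstack([a,b]))
X=np.array([.954,.298,0]);O=np.array([o["ee_pos"][0]-1.2,o["ee_pos"][1]-.3,o["ee_pos"][2]-112.5])
for n,P in dict(tiptop=O+37*X+[0,0,22],tipbot=O+37*X,heel=O-9*X).items(): print(n,px(p,P).round(1),px(s,P).round(1), (3*(px(p,P)-[250,85])).round(),(3*(px(s,P)-[145,160])+[390,0]).round())
```

```text
7.8 [450.53085434 -31.60854226 208.37479522] [-1.57623644e-01  9.87499025e-01 -2.80015836e-04  6.19689938e-04] [-0.35629674  0.39291022 -1.21012055] 0.15670554976231466
tiptop [303.5 160.6] [227.5 222.9] [160. 227.] [637. 189.]
tipbot [303.2 168.2] [227.8 232.3] [160. 250.] [638. 217.]
heel [311.4 151.3] [206.8 238. ] [184. 199.] [575. 234.]
```

View pics/f.png

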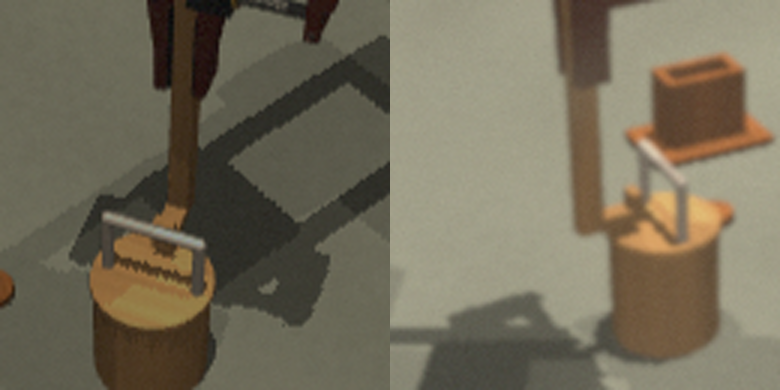

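The hook is beside the bail, level with the opening: tip near (632,188), heel (577,234) in the right half, both as predicted. Next I slide it in and raise it.

step_arm:
  deltas:
    - {"rx":0,"ry":0,"rz":0,"x":8,"y":2.5,"z":0,"jaw":5}
    - {"rx":0,"ry":0,"rz":0,"x":9,"y":2.8,"z":0,"jaw":5}
    - {"rx":0,"ry":0,"rz":0,"x":9,"y":2.7,"z":0,"jaw":5}
    - {"rx":0,"ry":0,"rz":0,"x":8,"y":2.5,"z":0,"jaw":5}
    - {"rx":0,"ry":0,"rz":0,"x":0,"y":0,"z":0,"jaw":5}
    - {"rx":0,"ry":0,"rz":0,"x":0,"y":0,"z":0,"jaw":5}

```text
t: 8.65
ee_pos: [483.4, -21.1, 207.5]
tcp_rot: [-0.158, 0.988, 0.0, -0.0]
ft_force: [0.1, 0.2, -0.7]
finger_gap: 0.159
finger_force: 40.0
```

step_arm:
  deltas:
    - {"rx":0,"ry":0,"rz":0,"x":0,"y":0,"z":8,"jaw":5}
    - {"rx":0,"ry":0,"rz":0,"x":0,"y":0,"z":8,"jaw":5}
    - {"rx":0,"ry":0,"rz":0,"x":0,"y":0,"z":4,"jaw":5}
    - {"rx":0,"ry":0,"rz":0,"x":0,"y":0,"z":3,"jaw":5}
    - {"rx":0,"ry":0,"rz":0,"x":0,"y":0,"z":3,"jaw":5}
    - {"rx":0,"ry":0,"rz":0,"x":0,"y":0,"z":3,"jaw":5}
    - {"rx":0,"ry":0,"rz":0,"x":0,"y":0,"z":3,"jaw":5}
    - {"rx":0,"ry":0,"rz":0,"x":0,"y":0,"z":0,"jaw":5}

```text
t: 9.65
ee_pos: [483.9, -21.2, 239.8]
tcp_rot: [-0.157, 0.988, -0.0, 0.0]
ft_force: [0.3, -0.1, -1.8]
finger_gap: 0.156
finger_force: 40.0
```

Run:
```python
from h import *
o=readout.observe();print(o["t"],o["ee_pos"],o["tcp_rot"],o["ft_force"],o["finger_gap"])
p=imaging.snapshot("scene");s=imaging.snapshot("side")
a=cv2.resize(p["color"][85:215,230:360],(390,390),interpolation=2);b=cv2.resize(s["color"][160:290,165:295],(390,390),interpolation=2)
cv2.imwrite("pics/g.png",np.hstack([a,b]))
```

```text
9.65 [483.8734675  -21.20262867 239.80657483] [-1.57449113e-01  9.87527085e-01 -1.14303746e-04  1.40217057e-04] [ 0.25735193 -0.13539361 -1.79916389] 0.1555459690061599
```

View pics/g.png

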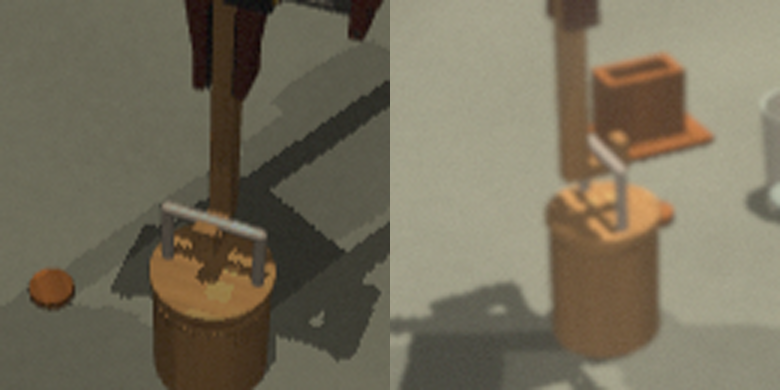

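The cap has come up about 9 mm: a dark gap shows under the plate, and the bar sits between shank and tip. I'll lift on and refine the rest centre numerically.

step_arm:
  deltas:
    - {"rx":0,"ry":0,"rz":0,"x":0,"y":0,"z":4,"jaw":5}
    - {"rx":0,"ry":0,"rz":0,"x":0,"y":0,"z":8,"jaw":5}
    - {"rx":0,"ry":0,"rz":0,"x":0,"y":0,"z":10,"jaw":5}
    - {"rx":0,"ry":0,"rz":0,"x":0,"y":0,"z":10,"jaw":5}
    - {"rx":0,"ry":0,"rz":0,"x":0,"y":0,"z":8,"jaw":5}
    - {"rx":0,"ry":0,"rz":0,"x":0,"y":0,"z":5,"jaw":5}
    - {"rx":0,"ry":0,"rz":0,"x":0,"y":0,"z":0,"jaw":5}

```text
t: 10.62
ee_pos: [483.9, -21.2, 285.0]
tcp_rot: [-0.157, 0.988, -0.0, 0.0]
ft_force: [-0.1, 0.3, -1.8]
finger_gap: 0.16
finger_force: 40.0
```

```bash
cat > seg.py <<'E'
from h import *
def rest(c,rc):
    hsv=cv2.cvtColor(c["color"],cv2.COLOR_BGR2HSV);m=((hsv[...,0]<18)&(hsv[...,1]>110)).astype(np.uint8)
    m=cv2.morphologyEx(m,cv2.MORPH_OPEN,np.ones((3,3),np.uint8))
    n,l,st,_=cv2.connectedComponentsWithStats(m);k=l[rc]
    k=k or max(range(1,n),key=lambda i:-abs(st[i,0]+st[i,2]/2-rc[1])-abs(st[i,1]+st[i,3]/2-rc[0]))
    cn=max(cv2.findContours((l==k).astype(np.uint8),0,1)[0],key=len)[:,0]
    return st[k],cn
E
python3 - <<'E'
from seg import *
from scipy.optimize import least_squares
o=readout.observe();print(o["t"],o["ee_pos"],o["tcp_rot"],o["ft_force"])
C=[(imaging.snapshot("scene"),(171,160)),(imaging.snapshot("side"),(347,330))]
th=np.linspace(0,6.283,181)
def mod(c,x,y):
    P=[px(c,(x+55*np.cos(t),y+55*np.sin(t),z)) for t in th for z in(0,22)]
    h=np.array(P);return h.min(0),h.max(0)
for c,rc in C:
    st,cn=rest(c,rc);b0=cn.min(0);b1=cn.max(0)
    f=lambda v:np.concatenate([mod(c,*v)[0]-b0,mod(c,*v)[1]-b1])
    r=least_squares(f,(621,-296));print(st,r.x.round(1),r.fun.round(1))
    for t in("cap","cap_bail","canister"):
        q=finder.recognise(c,t)[:1];print(t,q and (q[0]["p"],np.round(q[0]["location"])))
print(px(C[0][0],(502,-15.5,66+18+45)),px(C[1][0],(502,-15.5,66+18+45)))
E
```

```text
10.625 [483.94942775 -21.21400865 285.0242024 ] [-1.57456974e-01  9.87525770e-01 -1.79962844e-04  3.50013198e-04] [-0.10374837  0.30998665 -1.82303504]
[ 134  148   54   45 1916] [ 616.1 -297.6] [-0.7 -1.4  0.7  1.2]
cap (0.64, array([157., 300.]))
cap_bail (0.65, array([158., 296.]))
canister (0.66, array([196., 299.]))
[ 298  323   63   52 2683] [ 618.6 -294.4] [-1.5 -2.   1.5  1.4]
cap (0.79, array([213., 234.]))
cap_bail (0.97, array([214., 238.]))
canister (0.6, array([253., 235.]))
[300.13782805 163.56715415] [235.54971405 215.95357018]
```

step_arm:
  deltas:
    - {"rx":0,"ry":0,"rz":0,"x":2.3,"y":-5.6,"z":0,"jaw":5}
    - {"rx":0,"ry":0,"rz":0,"x":4.6,"y":-11.2,"z":0,"jaw":5}
    - {"rx":0,"ry":0,"rz":0,"x":7,"y":-16.8,"z":0,"jaw":5}
    - {"rx":0,"ry":0,"rz":0,"x":9.3,"y":-22.4,"z":0,"jaw":5}
    - {"rx":0,"ry":0,"rz":0,"x":10.4,"y":-25.2,"z":0,"jaw":5}
    - {"rx":0,"ry":0,"rz":0,"x":11.6,"y":-28,"z":0,"jaw":5}
    - {"rx":0,"ry":0,"rz":0,"x":11.6,"y":-28,"z":0,"jaw":5}
    - {"rx":0,"ry":0,"rz":0,"x":11.6,"y":-28,"z":0,"jaw":5}
    - {"rx":0,"ry":0,"rz":0,"x":11.6,"y":-28,"z":0,"jaw":5}
    - {"rx":0,"ry":0,"rz":0,"x":10.4,"y":-25.2,"z":0,"jaw":5}
    - {"rx":0,"ry":0,"rz":0,"x":9.3,"y":-22.4,"z":0,"jaw":5}
    - {"rx":0,"ry":0,"rz":0,"x":7,"y":-16.8,"z":0,"jaw":5}

```text
t: 12.52
ee_pos: [590.7, -281.2, 284.2]
tcp_rot: [-0.157, 0.988, -0.0, -0.0]
ft_force: [-0.0, -0.5, -2.8]
finger_gap: 0.161
finger_force: 40.0
```

step_arm:
  deltas:
    - {"rx":0,"ry":0,"rz":0,"x":4.6,"y":-11.2,"z":0,"jaw":5}
    - {"rx":0,"ry":0,"rz":0,"x":2.7,"y":-6,"z":0,"jaw":5}
    - {"rx":0,"ry":0,"rz":0,"x":2,"y":-5.7,"z":0,"jaw":5}
    - {"rx":0,"ry":0,"rz":0,"x":0,"y":0,"z":0,"jaw":5}
    - {"rx":0,"ry":0,"rz":0,"x":0,"y":0,"z":0,"jaw":5}
    - {"rx":0,"ry":0,"rz":0,"x":0,"y":0,"z":0,"jaw":5}
    - {"rx":0,"ry":0,"rz":0,"x":0,"y":0,"z":0,"jaw":5}
    - {"rx":0,"ry":0,"rz":0,"x":0,"y":0,"z":-15,"jaw":5}
    - {"rx":0,"ry":0,"rz":0,"x":0,"y":0,"z":-20,"jaw":5}
    - {"rx":0,"ry":0,"rz":0,"x":0,"y":0,"z":-15,"jaw":5}
    - {"rx":0,"ry":0,"rz":0,"x":0,"y":0,"z":-8,"jaw":5}
    - {"rx":0,"ry":0,"rz":0,"x":0,"y":0,"z":0,"jaw":5}

```text
t: 14.02
ee_pos: [599.4, -301.5, 225.8]
tcp_rot: [-0.157, 0.988, 0.0, -0.001]
ft_force: [-0.1, -0.2, -1.0]
finger_gap: 0.156
finger_force: 40.0
```

Run:
```python
from h import *
o=readout.observe();print(o["t"],o["ee_pos"],o["tcp_rot"],o["ft_force"],o["finger_gap"])
p=imaging.snapshot("scene");s=imaging.snapshot("side")
a=cv2.resize(p["color"][100:230,95:225],(390,390),interpolation=2);b=cv2.resize(s["color"][255:385,265:395],(390,390),interpolation=2)
cv2.imwrite("pics/h.png",np.hstack([a,b]))
e=o["ee_pos"];cap=np.array([e[0]+18.1,e[1]+5.7,e[2]-112.5+10-62]);print("cap",cap)
for dx in((0,0,22),(0,0,70)):
    print((3*(px(p,cap+dx)-[95,100])).round(),(3*(px(s,cap+dx)-[265,255])+[390,0]).round())
for n,c in(("scene",p),("side",s)):
  for t in("cap","cap_bail"):
    q=finder.recognise(c,t)[:1];print(t,q and (q[0]["p"],np.round(q[0]["location"]),onz(c,q[0]["location"],cap[2]+(18 if t=="cap" else 66)).round()))
```

```text
14.025 [ 599.4217676  -301.45715861  225.77966802] [-1.57433050e-01  9.87529440e-01  4.26424492e-04 -5.08636833e-04] [-0.06090842 -0.18552855 -0.95846946] 0.15620703209173534
cap [ 617.5217676  -295.75715861   61.27966802]
[176. 141.] [588. 178.]
[160.  90.] [593. 108.]
cap (0.73, array([149., 154.]), array([ 619., -294.,   79.]))
cap_bail (0.7, array([297., 305.]), array([708., 154., 127.]))
cap (0.61, array([315., 333.]), array([ 623., -294.,   79.]))
cap_bail (0.68, array([298., 257.]), array([ 496., -285.,  127.]))
```

View pics/h.png

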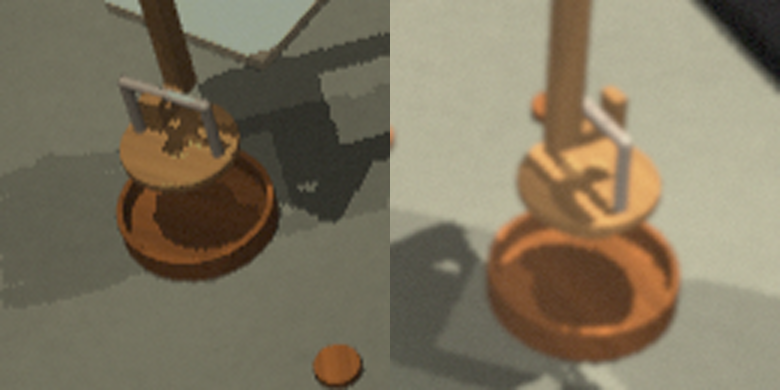

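The cap hangs upright above the dish, plate centre (180,147) left and (590,183) right, within about 3 mm of centre. Now I'll lower it slowly, then go on down to slack the hook.

step_arm:
  deltas:
    - {"rx":0,"ry":0,"rz":0,"x":-1,"y":-0.5,"z":-8,"jaw":5}
    - {"rx":0,"ry":0,"rz":0,"x":-0.5,"y":-0.5,"z":-12,"jaw":5}
    - {"rx":0,"ry":0,"rz":0,"x":0,"y":0,"z":-12,"jaw":5}
    - {"rx":0,"ry":0,"rz":0,"x":0,"y":0,"z":-8,"jaw":5}
    - {"rx":0,"ry":0,"rz":0,"x":0,"y":0,"z":-4,"jaw":5}
    - {"rx":0,"ry":0,"rz":0,"x":0,"y":0,"z":-3,"jaw":5}
    - {"rx":0,"ry":0,"rz":0,"x":0,"y":0,"z":-3,"jaw":5}
    - {"rx":0,"ry":0,"rz":0,"x":0,"y":0,"z":-2,"jaw":5}
    - {"rx":0,"ry":0,"rz":0,"x":0,"y":0,"z":-2,"jaw":5}
    - {"rx":0,"ry":0,"rz":0,"x":0,"y":0,"z":-2,"jaw":5}
    - {"rx":0,"ry":0,"rz":0,"x":0,"y":0,"z":-2,"jaw":5}
    - {"rx":0,"ry":0,"rz":0,"x":0,"y":0,"z":-2,"jaw":5}

```text
t: 15.82
ee_pos: [598.4, -302.8, 166.7]
tcp_rot: [-0.157, 0.988, -0.0, 0.0]
ft_force: [0.6, -0.3, -0.2]
finger_gap: 0.157
finger_force: 40.0
```

step_arm:
  deltas:
    - {"rx":0,"ry":0,"rz":0,"x":0,"y":0,"z":-3,"jaw":5}
    - {"rx":0,"ry":0,"rz":0,"x":0,"y":0,"z":-4,"jaw":5}
    - {"rx":0,"ry":0,"rz":0,"x":0,"y":0,"z":-4,"jaw":5}
    - {"rx":0,"ry":0,"rz":0,"x":0,"y":0,"z":-4,"jaw":5}
    - {"rx":0,"ry":0,"rz":0,"x":0,"y":0,"z":0,"jaw":5}
    - {"rx":0,"ry":0,"rz":0,"x":0,"y":0,"z":0,"jaw":5}

```text
t: 16.58
ee_pos: [598.3, -302.7, 151.6]
tcp_rot: [-0.157, 0.988, -0.0, 0.0]
ft_force: [0.3, 0.4, -1.7]
finger_gap: 0.157
finger_force: 40.0
```

Run:
```python
from h import *
o=readout.observe();print(o["t"],o["ee_pos"],o["tcp_rot"],o["ft_force"],o["finger_gap"])
for n in("scene","side"):
  c=imaging.snapshot(n);cv2.imwrite(f"pics/i_{n}.png",c["color"])
  for t in("cap",):
    q=finder.recognise(c,t)[:1];print(t,q and (q[0]["p"],np.round(q[0]["location"]),onz(c,q[0]["location"],26).round()))
  hsv=cv2.cvtColor(c["color"],cv2.COLOR_BGR2HSV)
  # predicted plate centre in rest vs colour there
  print(px(c,(618,-295,28)).round(),px(c,(618,-295,72)).round())
```

```text
16.575 [ 598.30587261 -302.70757049  151.64442658] [-1.57450988e-01  9.87526799e-01 -7.32821031e-05  3.78180302e-05] [ 0.3141125   0.43970885 -1.67220872] 0.15736610261260398
cap (0.64, array([168., 158.]), array([ 625., -292.,   26.]))
[159. 165.] [155. 151.]
cap (0.83, array([343., 330.]), array([ 619., -301.,   26.]))
[329. 340.] [331. 319.]
```

step_arm:
  deltas:
    - {"rx":0,"ry":0,"rz":0,"x":0,"y":0,"z":-2,"jaw":5}
    - {"rx":0,"ry":0,"rz":0,"x":-5,"y":-1.6,"z":0,"jaw":5}
    - {"rx":0,"ry":0,"rz":0,"x":-5,"y":-1.6,"z":0,"jaw":5}
    - {"rx":0,"ry":0,"rz":0,"x":-5,"y":-1.6,"z":0,"jaw":5}
    - {"rx":0,"ry":0,"rz":0,"x":-5,"y":-1.6,"z":0,"jaw":5}
    - {"rx":0,"ry":0,"rz":0,"x":-5,"y":-1.6,"z":0,"jaw":5}
    - {"rx":0,"ry":0,"rz":0,"x":-5,"y":-1.6,"z":0,"jaw":5}
    - {"rx":0,"ry":0,"rz":0,"x":-6,"y":-1.9,"z":0,"jaw":5}
    - {"rx":0,"ry":0,"rz":0,"x":-6,"y":-1.9,"z":0,"jaw":5}
    - {"rx":0,"ry":0,"rz":0,"x":-6,"y":-1.9,"z":0,"jaw":5}
    - {"rx":0,"ry":0,"rz":0,"x":0,"y":0,"z":0,"jaw":5}

```text
t: 18.15
ee_pos: [549.7, -318.1, 149.6]
tcp_rot: [-0.157, 0.988, -0.0, -0.0]
ft_force: [0.1, -0.4, -0.6]
finger_gap: 0.161
finger_force: 40.0
```

Run:
```python
from h import *
o=readout.observe();print(o["t"],o["ee_pos"],o["tcp_rot"],o["ft_force"],o["finger_gap"])
for n in("scene","side"):
  c=imaging.snapshot(n);before=cv2.imread(f"pics/i_{n}.png")
  q=finder.recognise(c,"cap")[:1];print(q and (q[0]["p"],np.round(q[0]["location"]),onz(c,q[0]["location"],28).round()))
  hsv=cv2.cvtColor(c["color"],cv2.COLOR_BGR2HSV);u,v=px(c,(618,-295,28)).astype(int)
  # aluminium bail: low saturation pixels, brighter, near
  P=[px(c,(618-30*np.sin(.31)*s,-295+30*np.cos(.31)*s,72)).round(1) for s in(-1,1)];print("pred bail ends",P)
  sub=hsv[v-35:v+25,u-35:u+35];m=((sub[...,1]<60)&(sub[...,2]>120)).astype(np.uint8)
  k,l,st,ce=cv2.connectedComponentsWithStats(m);print([(a[:5]+[u-35,v-35,0,0,0]).tolist() for a in st[1:] if a[4]>8])
  y=((sub[...,0]>10)&(sub[...,0]<25)&(sub[...,1]>70)&(sub[...,2]>115)).astype(np.uint8);ys,xs=np.nonzero(y);print("plate box",xs.min()+u-35,xs.max()+u-35,ys.min()+v-35,ys.max()+v-35)
  ring=np.array([px(c,(618+40*np.cos(t),-295+40*np.sin(t),28)) for t in np.linspace(0,6.28,60)]);print("pred plate",ring.min(0).round(),ring.max(0).round())
```

```text
18.15 [ 549.72507436 -318.1313112   149.64089629] [-1.57195089e-01  9.87567566e-01 -5.59531113e-06 -8.50674511e-05] [ 0.1043597  -0.36202255 -0.64603449] 0.16063080297951846
(0.17, array([183., 247.]), array([ 540., -121.,   28.]))
pred bail ends [array([141.9, 147.2]), array([168., 155.])]
[[141, 144, 29, 11, 80]]
plate box 134 185 137 187
pred plate [140. 151.] [179. 180.]
(0.7, array([340., 331.]), array([ 621., -298.,   28.]))
pred bail ends [array([341.3, 329.9]), array([320.5, 309.4])]
[[301, 304, 63, 60, 1537], [294, 353, 5, 10, 34]]
plate box 294 361 304 363
pred plate [306. 324.] [353. 356.]
```

The bail is where a flat, seated cap should put it (columns 141–170, rows 144–155 in the scene view). Next I'll return the lifter.

step_arm:
  deltas:
    - {"rx":0,"ry":0,"rz":0,"x":0,"y":0,"z":20,"jaw":5}
    - {"rx":0,"ry":0,"rz":0,"x":0,"y":0,"z":40,"jaw":5}
    - {"rx":0,"ry":0,"rz":0,"x":0,"y":0,"z":40,"jaw":5}
    - {"rx":0,"ry":0,"rz":0,"x":0,"y":10,"z":30,"jaw":5}
    - {"rx":0,"ry":0,"rz":0,"x":0,"y":22,"z":10,"jaw":5}
    - {"rx":0,"ry":0,"rz":0,"x":0,"y":35,"z":0,"jaw":5}
    - {"rx":0,"ry":0,"rz":0,"x":0,"y":40,"z":0,"jaw":5}
    - {"rx":0,"ry":0,"rz":0,"x":0,"y":40,"z":0,"jaw":5}
    - {"rx":0,"ry":0,"rz":0,"x":0,"y":40,"z":0,"jaw":5}
    - {"rx":0,"ry":0,"rz":0,"x":0,"y":40,"z":0,"jaw":5}
    - {"rx":0,"ry":0,"rz":0,"x":0,"y":40,"z":0,"jaw":5}
    - {"rx":0,"ry":0,"rz":0,"x":0,"y":40,"z":0,"jaw":5}

```text
t: 19.85
ee_pos: [548.9, -8.5, 288.4]
tcp_rot: [-0.158, 0.987, 0.0, -0.001]
ft_force: [0.0, -0.7, -0.9]
finger_gap: 0.158
finger_force: 40.0
```

step_arm:
  deltas:
    - {"rx":0,"ry":0,"rz":0,"x":0,"y":40,"z":0,"jaw":5}
    - {"rx":0,"ry":0,"rz":0,"x":0,"y":40,"z":0,"jaw":5}
    - {"rx":0,"ry":0,"rz":0,"x":2,"y":40,"z":0,"jaw":5}
    - {"rx":0,"ry":0,"rz":0,"x":2,"y":40,"z":0,"jaw":5}
    - {"rx":0,"ry":0,"rz":0,"x":2,"y":40,"z":0,"jaw":5}
    - {"rx":0,"ry":0,"rz":0,"x":2.5,"y":35,"z":0,"jaw":5}
    - {"rx":0,"ry":0,"rz":0,"x":0,"y":20,"z":0,"jaw":5}
    - {"rx":0,"ry":0,"rz":0,"x":0,"y":10.3,"z":0,"jaw":5}
    - {"rx":0,"ry":0,"rz":0,"x":0,"y":0,"z":0,"jaw":5}
    - {"rx":0,"ry":0,"rz":0,"x":0,"y":0,"z":0,"jaw":5}

```text
t: 21.1
ee_pos: [558.7, 253.3, 289.5]
tcp_rot: [-0.157, 0.988, -0.0, -0.0]
ft_force: [-0.8, -0.0, -0.6]
finger_gap: 0.159
finger_force: 40.0
```

step_arm:
  deltas:
    - {"rx":0,"ry":0,"rz":0,"x":0,"y":0,"z":-30,"jaw":5}
    - {"rx":0,"ry":0,"rz":0,"x":0,"y":0,"z":-40,"jaw":5}
    - {"rx":0,"ry":0,"rz":0,"x":0,"y":0,"z":-22,"jaw":5}
    - {"rx":0,"ry":0,"rz":0,"x":0,"y":0,"z":0,"jaw":5}
    - {"rx":0,"ry":0,"rz":0,"x":0,"y":0,"z":0,"jaw":5}

```text
t: 21.72
ee_pos: [559.6, 254.0, 198.7]
tcp_rot: [-0.157, 0.988, 0.0, 0.001]
ft_force: [0.7, -0.7, -0.9]
finger_gap: 0.158
finger_force: 40.0
```

Run:
```python
from h import *
o=readout.observe();print(o["t"],o["ee_pos"],o["tcp_rot"],o["ft_force"],o["moment"],o["finger_gap"])
e=o["ee_pos"];X=np.array([.951,.309,0]);Y=np.array([-.309,.951,0]);O=np.array([e[0]-1.2,e[1]-.2,e[2]-112.5])
# edges of shank at two heights in scene+side rows, predicted vs seen
for n in("scene","side"):
  c=imaging.snapshot(n);cv2.imwrite(f"pics/j_{n}.png",c["color"])
  for z in(35,85):
    r=[px(c,O+x*X+y*Y+[0,0,z]) for x in(-9,9) for y in(-7,7)]
    u=[a[0] for a in r];v=int(round(np.mean([a[1] for a in r])))
    row=c["color"][v,int(min(u))-10:int(max(u))+11].astype(int)
    print(n,z,"row",v,"pred",round(min(u),1),round(max(u),1),"from",int(min(u))-10,(row[:,2]-row[:,0]).tolist())
```

```text
21.725 [559.63753915 253.96070337 198.72183667] [-1.57057123e-01  9.87589206e-01  1.34980319e-05  7.88006896e-04] [ 0.69801673 -0.7346757  -0.87226399] [ 0.01640895 -0.02177536 -0.02945081] 0.157899733093188
scene 35 row 268 pred 406.3 417.5 from 396 [12, 12, 11, 12, 12, 14, 9, 11, 10, 11, 17, 29, 42, 39, 41, 40, 40, 41, 42, 40, 38, 14, 10, 10, 9, 11, 9, 11, 9, 11, 10, 11]
scene 85 row 251 pred 412.3 424.0 from 402 [12, 10, 12, 11, 11, 12, 12, 11, 12, 10, 13, 24, 32, 37, 38, 42, 36, 36, 34, 37, 40, 35, 14, 10, 11, 11, 12, 13, 15, 12, 18, 17]
side 35 row 164 pred 237.4 246.6 from 227 [23, 24, 24, 25, 24, 25, 25, 25, 25, 25, 28, 32, 41, 43, 46, 47, 47, 44, 43, 35, 26, 23, 24, 26, 27, 31, 32, 33, 31, 26]
side 85 row 145 pred 237.0 246.3 from 226 [24, 24, 22, 23, 22, 22, 24, 23, 22, 22, 25, 28, 33, 42, 46, 49, 45, 51, 49, 43, 33, 27, 23, 23, 24, 23, 24, 23, 24, 22, 25]
```

The shank sits as held at the start with no tilt. I'll insert it.

step_arm:
  deltas:
    - {"rx":0,"ry":0,"rz":0,"x":0,"y":0,"z":-8,"jaw":5}
    - {"rx":0,"ry":0,"rz":0,"x":0,"y":0,"z":-8,"jaw":5}
    - {"rx":0,"ry":0,"rz":0,"x":0,"y":0,"z":-6,"jaw":5}
    - {"rx":0,"ry":0,"rz":0,"x":0,"y":0,"z":-6,"jaw":5}
    - {"rx":0,"ry":0,"rz":0,"x":0,"y":0,"z":0,"jaw":5}

```text
t: 22.45
ee_pos: [558.3, 254.2, 168.8]
tcp_rot: [-0.157, 0.988, -0.0, -0.001]
ft_force: [-0.3, -0.4, -0.5]
finger_gap: 0.158
finger_force: 40.0
```

Entered without contact.

step_arm:
  deltas:
    - {"rx":0,"ry":0,"rz":0,"x":0,"y":0,"z":-12,"jaw":5}
    - {"rx":0,"ry":0,"rz":0,"x":0,"y":0,"z":-12,"jaw":5}
    - {"rx":0,"ry":0,"rz":0,"x":0,"y":0,"z":-12,"jaw":5}
    - {"rx":0,"ry":0,"rz":0,"x":0,"y":0,"z":-6,"jaw":5}
    - {"rx":0,"ry":0,"rz":0,"x":0,"y":0,"z":-3,"jaw":5}
    - {"rx":0,"ry":0,"rz":0,"x":0,"y":0,"z":-2,"jaw":5}
    - {"rx":0,"ry":0,"rz":0,"x":0,"y":0,"z":0,"jaw":5}

```text
t: 23.32
ee_pos: [558.9, 254.4, 122.8]
tcp_rot: [-0.157, 0.988, -0.0, 0.0]
ft_force: [0.1, 0.1, -0.4]
finger_gap: 0.158
finger_force: 40.0
```

step_arm:
  deltas:
    - {"rx":0,"ry":0,"rz":0,"x":0,"y":0,"z":-1,"jaw":5}
    - {"rx":0,"ry":0,"rz":0,"x":0,"y":0,"z":0,"jaw":12}
    - {"rx":0,"ry":0,"rz":0,"x":0,"y":0,"z":0,"jaw":16}
    - {"rx":0,"ry":0,"rz":0,"x":0,"y":0,"z":0,"jaw":25}
    - {"rx":0,"ry":0,"rz":0,"x":0,"y":0,"z":0,"jaw":45}
    - {"rx":0,"ry":0,"rz":0,"x":0,"y":0,"z":0,"jaw":60}
    - {"rx":0,"ry":0,"rz":0,"x":0,"y":0,"z":0,"jaw":60}
    - {"rx":0,"ry":0,"rz":0,"x":0,"y":0,"z":0,"jaw":60}

```text
t: 24.32
ee_pos: [558.8, 254.4, 121.6]
tcp_rot: [-0.157, 0.988, -0.0, 0.0]
ft_force: [0.7, 0.3, 0.3]
finger_gap: 0.674
finger_force: 0.0
```

step_arm:
  deltas:
    - {"rx":0,"ry":0,"rz":0,"x":0,"y":0,"z":15,"jaw":60}
    - {"rx":0,"ry":0,"rz":0,"x":0,"y":0,"z":30,"jaw":60}
    - {"rx":0,"ry":0,"rz":0,"x":0,"y":0,"z":40,"jaw":60}
    - {"rx":0,"ry":0,"rz":0,"x":0,"y":0,"z":45,"jaw":60}
    - {"rx":0,"ry":0,"rz":0,"x":0,"y":0,"z":45,"jaw":60}
    - {"rx":0,"ry":0,"rz":0,"x":0,"y":0,"z":40,"jaw":60}
    - {"rx":0,"ry":0,"rz":0,"x":0,"y":0,"z":0,"jaw":60}
    - {"rx":0,"ry":0,"rz":0,"x":0,"y":0,"z":0,"jaw":60}

```text
t: 25.32
ee_pos: [558.4, 254.2, 336.7]
tcp_rot: [-0.157, 0.988, -0.0, -0.0]
ft_force: [0.1, -0.4, -0.5]
finger_gap: 0.686
finger_force: 0.0
```

Run:
```python
from h import *
o=readout.observe();print(o["t"],o["ee_pos"],o["ft_force"],o["finger_gap"])
for n in("scene","side"):
  c=imaging.snapshot(n);old=cv2.imread(f"pics/{n}0.png")
  d=(np.abs(c["color"].astype(int)-old).max(2)>40).astype(np.uint8)
  print(n,[(k,px(c,P).round().tolist()) for k,P in dict(liftertop=(556.5,253,188)).items()])
  for t,z in dict(lifter=120,canister=40,cap=26,cap_bail=72,cup=42,disc0=4,).items():
    print(t,[(round(r["p"],2),np.round(r["location"]).tolist(),onz(c,r["location"],z).round().tolist()) for r in finder.recognise(c,t)[:3]])
  u,v=px(c,(556.5,253,188)).astype(int)
  w=old[v-8:v+30,u-15:u+16];q=c["color"][v-25:v+47,u-30:u+31]
  m=cv2.matchTemplate(q,w,cv2.TM_CCOEFF_NORMED);print("match shift",np.array(cv2.minMaxLoc(m)[3])-[15,17],m.max())
```

```text
25.325 [558.355586   254.1938934  336.70314101] [ 0.06822165 -0.3622491  -0.52244237] 0.6860118602392353
scene [('liftertop', [421.0, 244.0])]
lifter [(0.78, [271.0, 409.0], [567.0, 253.0, 120.0])]
canister [(0.91, [191.0, 298.0], [499.0, -20.0, 40.0])]
cap [(0.65, [168.0, 158.0], [624.0, -295.0, 26.0])]
cap_bail [(0.7, [181.0, 162.0], [662.0, -227.0, 72.0]), (0.66, [161.0, 154.0], [637.0, -277.0, 72.0])]
cup [(0.84, [298.0, 304.0], [677.0, 130.0, 42.0])]
disc0 [(0.67, [260.0, 339.0], [559.0, 122.0, 4.0]), (0.65, [223.0, 208.0], [651.0, -128.0, 4.0]), (0.53, [180.0, 248.0], [519.0, -139.0, 4.0])]
match shift [0 0] 0.5160661
side [('liftertop', [241.0, 139.0])]
lifter [(0.96, [163.0, 242.0], [560.0, 266.0, 120.0])]
canister [(0.89, [251.0, 236.0], [503.0, -9.0, 40.0])]
cap [(0.86, [341.0, 326.0], [613.0, -294.0, 26.0]), (0.46, [209.0, 304.0], [698.0, 173.0, 26.0])]
cap_bail [(0.72, [342.0, 328.0], [598.0, -346.0, 72.0]), (0.41, [251.0, 235.0], [493.0, -57.0, 72.0])]
cup [(0.57, [210.0, 302.0], [683.0, 139.0, 42.0])]
disc0 [(0.71, [291.0, 322.0], [656.0, -132.0, 4.0]), (0.47, [230.0, 257.0], [572.0, 129.0, 4.0])]
match shift [ 0 -1] 0.9822188
```

```bash
python3 -c "
from bench import job;print(job.hand_in())"
```

```text
the job is handed in; nothing more can be done
None
```

The job is handed in, with no verdict returned: by the last camera readings, the cap is in the rest and looks flat, the lifter is back in its stand hook end down, and the canister, cup and discs are where they were; it took about 26 s of the 72 s allowed.

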